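Set the depth stop of a plunge router to a cover plate

ROBOT

A 6-joint arm with a two-finger parallel gripper is mounted at the origin on the work surface. World frame = base frame: x ahead of the robot, y to its left, z up, the work surface at z = 0. Lengths are in m, angles in rad, forces in N, time in s.
With the tool pointing down it reaches from about 0.3 to 0.875 m from the base axis. Payload 6.4 kg.
Tool frame: the origin (TCP) lies between the finger pads; the fingertips stand 14 mm ahead of it and the grasp point (between the pads) lies 5 mm behind it; x points along the fingers, z is the direction in which the jaws open and shut, and the axes are right-handed (so a half turn about x gives the same grasp; the last joint's range is limited). The gripper opens to 85 mm and grips with 20 to 120 N. Pads are 22 mm wide; open, the fingers measure 114 mm over their backs; the gripper's body (76 mm by 85 mm) begins 54 mm behind the grasp point. The pads swing forward as they close: fully open they stand 13 mm farther back than shut.
Start: joints at [-1.483, 0.181, 1.607, -0, 1.354, -0.206], TCP at [0.167, -0.55, 0.245] pointing down, gripper open.
Joint ranges: [-2.99, 2.99], [-0.89, 2.07], [0.3, 2.58], [-1.14, 4.28], [0, 2.63], [-3.12, 3.12]. Speed limits (rad/s): [2.57, 2.57, 3.01, 3.14, 3.14, 3.14].

INTERFACE

Orientations are given as [roll, pitch, yaw] about the fixed x, y, z axes, in that order (R = Rz(yaw) Ry(pitch) Rx(roll)).
In Python, from bench import * gives the robot as it stands. The module is installed in compiled form; this text tells all that it offers.
- The arm moves only by the tool carry_out, never from a script. Its arguments are lists of equal length, an entry for each row: "claw": the opening, from 0 (shut) to 1 (fully open); "delta_pos": the shift along the tool's x, y, z in cm, a list of three; "spin": the turn about the tool's x in degrees. A call has 1 to 8 rows; each row is the pose to reach, as a shift and turn from the pose commanded when the call began, along the tool's axes at that moment; what a row does not reach only later rows make up. A row lasts 1/12 s, in which the tool goes at most 41.7 mm and 7.16 degrees, less where a joint would pass 70% of its speed; a pose out of reach is approached as far as the arm can. A call with a gripper value outside its range is refused whole. The fingers move at their own pace and stop on an object; "newtons" is the grip in N (left out, the last holds). Time passes only in rows, so rows that repeat a pose let the fingers close. It gives the time, the measured TCP pose, the force and the opening at its end, in the units of the state.
- get_state(): the state, without advancing time (a new reading comes with each control period).
- camera(name): name is "side" or "top"; returns a dict with "img" (400x640x3 uint8, red, green, blue), "depth" (400x640 float32, m along the optical axis (not along the pixel's ray), 0 where there is no reading), "K" (3x3 intrinsics, pixels), "world_from_camera" (4x4, takes a point from camera to world coordinates). Camera axes: x right, y down, z forward; pixel columns grow to the right and rows downward; lengths in m; the calibration is good to about 2 mm. A picture is of the moment at which its call begins.
- sign_off(): hands the job in, once; it reports no verdict.
Trained networks look in the newest picture that a camera, given by its name, has taken for a name from the list of things; names that differ only in an ending like _2 or _b are one class to them, and where a whole thing is asked for, a point or a joint stands for the part that bears it (a point fixed in the world has none). Each returns a list of dicts, best first, with "score" (0 to 1); they miss things now and then, are a little off and sometimes report something else, mostly with a low value. They report only what shows in the picture. A call takes as long as a camera call. They do not tell look-alikes from the thing itself.
- trace(camera, target): "region" (400x640 bool, what is visible of it).
- place_of(camera, target): "point" ([x, y, z] in m, in world coordinates, good to about 4 mm: a listed point, or the origin of a listed thing).
The state is a dict: "time": time; "qpos": joint angles; "qvel": joint speeds; "joint_torque": joint torques, N m; "position": TCP position; "tcp_rot": TCP orientation; "contact_force": force on the tool from outside, world axes, zero at the start; "torque": the same for the moment, N m; "gripper_width": opening from 0.0 (shut) to 1.0 (fully open).
Only numpy, scipy, OpenCV 4.12 (cv2) and the standard library are available. Lean on these libraries where they do the work, as an engineer would, in place of code of your own. Each camera call takes 0.05 s, during which the arm holds its last target.

TASK

The little plunge router stands on the panel with its cutter zeroed, and the green cover plate that is to be let in flush lies on the turret stop under the depth rod. Push the depth rod (red head) down until its foot just touches the plate, feeling for it so that the plate is never pressed with more than about 12 N, then leave the rod resting there and press the orange cam lever all the way down to lock it. The plate must stay where it lies and the spanner, the caliper and the screw tray must not be disturbed.

Things in the scene. Friction and masses are not known exactly. Their poses are not given: they have to be found in the camera images.
- router: Router fixed to the bench on a 12 mm thick panel (235 x 215 mm): blue motor 65 mm across, top 200 mm high; aluminium base 150 mm across; black ball handles (38 mm) 106 mm left and right of the axis, 98 mm high. Origin on the bench under the cutter axis, z up; its -x points to its front, where the depth rod (58 mm from the axis) and beyond it the cam lever stand.
- depth_rod: Depth stop: upright 10 mm steel rod, red knurled head on top (22 mm across, 14 mm high), thinner brass foot below. Origin at the centre of the head's flat top, z up. The foot's fine screw stands out by an unknown amount, so it ends 124 to 137 mm below the origin. Slides only up and down (56 mm travel, top at most 218 mm high). Unlocked, 4 N of drag holds it; a 3 N push lowers it. Locked, it holds over 15 N.
- lock_lever (a joint): Orange cam lever that clamps the rod: 0 rad = open, standing 45 degrees up, away from the rod; 0.785 = level; 0.83 = end stop, fully locked. Stays where it is left and does not spring back. Its pivot pin lies along the router's y axis, 80 mm in front of the router's axis, 102 mm above the bench. Pressing the tip down takes about 3 to 6 N all the way to the end stop.
- lever_tip (a point): Centre of the 18 mm round end of the orange cam lever, 68 mm from the pivot (lever 12 mm wide, 8 mm thick). Open, it is 48 mm in front of the pivot and 48 mm above it; locked, 68 mm in front and 3 mm below it.
- cover_plate: Loose green painted aluminium cover plate, 28 mm (its x) by 56 mm (its y) by 8 mm thick, 45 g, lying flat on the round turret stop (30 mm across, its height differs from time to time) under the rod. Origin at the centre of its underside; z up.
- spanner: Bystander: loose steel spanner 150 mm long lying on the bench. Origin at the centre of its underside.
- caliper: Bystander: loose digital caliper 200 mm long lying on the bench. Origin near its display, on the underside.
- screw_tray: Bystander: loose blue plastic tray 90 x 120 x 32 mm on the bench. Origin at the centre of its underside.
Mind the look-alikes: they are no part of the job. What is meant by the cover_plate is not pink, and is the larger of those in its own colour.

How it is judged:
On the way, in this order (a step that is already met when the one before it is completed fails the run):
1. the foot of the depth rod touches the cover plate while the lever is still open (contact force between depth_rod and cover_plate above 0.3 N and value of joint lock_lever below 0.3 rad), for 0.3 s.
2. the cam lever is pressed down to its locked place with the rod still touching the plate (value of joint lock_lever above 0.76 rad and contact force between depth_rod and cover_plate above 0.3 N), for 0.2 s.
At the end, for the whole second after the job is handed in: The lever is locked (joint above 0.76 rad), the rod is at rest with its foot touching the cover plate (contact force above 0.3 N), and the plate lies flat (within 0.06 rad) within 6 mm of where it was (all of step 2 and linear speed of depth_rod below 0.01 m/s and distance of cover_plate from where it was at the start of the episode below 0.006 m and angle between cover_plate's own z axis and vertical below 0.06 rad).
It fails at once if the rod presses the cover plate with more than 12 N (contact force between depth_rod and cover_plate above 12 N).
It fails at once if a bystander is moved by more than 15 mm (distance of any of spanner, caliper, screw_tray from where it was at the start of the episode above 0.015 m).
It also fails if it takes over 58 s, if anything falls off the work surface, if the arm or the gripper's body presses on something with over 40 N, if the wrist force passes 120 N, or if a joint passes its speed limit or range.

## Working session

There is one attempt and no reset: what is moved stays moved. The work goes in short steps, Python scripts to look and compute and a tool call to move; the robot and the scene stay as the last step left them, time stands still between calls to the robot, and variables do not carry over. Pictures are saved under pics/ and viewed, and the job is handed in when it is done.

Besides the shell and the picture viewer there is one more tool, called after "Request:" as name([rows], argument=value, ...), one row to a line, values as JSON. carry_out: Moves the arm, as the interface text tells. Its arguments: {"type":"object","properties":{"claw":{"type":"array"},"delta_pos":{"type":"array"},"spin":{"type":"array"},"newtons":{"type":"number"}},"required":["claw","delta_pos","spin"]}

```bash
mkdir -p pics; python3 - <<'E'
from bench import *
import cv2,numpy as np
s=get_state();print({k:np.round(s[k],4) for k in s})
for c in("side","top"):
    d=camera(c);cv2.imwrite(f"pics/{c}0.png",d["img"][:,:,::-1]);print(c,np.round(d["world_from_camera"],3).tolist(),d["K"].tolist())
    np.savez(f"/tmp/{c}0.npz",**d)
    for t in("router","depth_rod","lever_tip","cover_plate","spanner","caliper","screw_tray"):
        print(t,[(round(r["score"],2),np.round(r["point"],4).tolist()) for r in place_of(c,t)])
E
```

```text
{'time': np.float64(0.0), 'qpos': array([-1.4833,  0.1815,  1.608 , -0.    ,  1.3538, -0.2063]), 'qvel': array([ 0.0008,  0.0005,  0.001 ,  0.0005, -0.0003,  0.0013]), 'joint_torque': array([ 2.50000e-03, -4.44875e+01, -3.51332e+01, -2.00000e-04,
        9.00000e-03,  0.00000e+00]), 'position': array([ 0.1665, -0.5498,  0.2444]), 'tcp_rot': array([2.9429, 1.569 , 1.6659]), 'contact_force': array([-0.599 ,  1.1916, -0.2391]), 'torque': array([ 0.0009, -0.0001, -0.0056]), 'gripper_width': np.float64(1.0014)}
side [[-0.965, -0.174, 0.194, 0.38], [-0.26, 0.648, -0.716, 0.706], [-0.001, -0.742, -0.671, 0.792], [0.0, 0.0, 0.0, 1.0]] [[466.3591805546709, 0.0, 314.8781747313008], [0.0, 466.3591805546709, 201.47090826910338], [0.0, 0.0, 1.0]]
router [(0.89, [0.5275, -0.0851, 0.0029]), (0.62, [0.5836, -0.0986, 0.0382])]
depth_rod [(0.66, [0.582, -0.101, 0.2007])]
lever_tip [(0.51, [0.6485, -0.123, 0.1466])]
cover_plate [(0.68, [0.583, -0.1012, 0.0396]), (0.57, [0.7281, -0.2028, 0.0025]), (0.51, [0.7226, -0.0769, 0.0014])]
spanner [(0.57, [0.6108, -0.3218, -0.0002])]
caliper [(0.67, [0.6419, 0.0948, 0.0027])]
screw_tray [(0.74, [0.432, -0.2646, -0.0003]), (0.42, [0.5818, -0.1032, 0.1977])]
top [[-0.004, -0.999, 0.046, 0.514], [-1.0, 0.004, -0.0, 0.03], [0.0, -0.046, -0.999, 1.044], [0.0, 0.0, 0.0, 1.0]] [[396.75358493660167, 0.0, 314.11173259229497], [0.0, 396.75358493660167, 196.74291803103344], [0.0, 0.0, 1.0]]
router [(0.81, [0.5261, -0.0802, 0.001]), (0.33, [0.6433, 0.1002, 0.0013])]
depth_rod [(0.64, [0.5802, -0.1024, 0.1965])]
lever_tip [(0.61, [0.6513, -0.1212, 0.1479])]
cover_plate [(0.67, [0.7275, -0.2057, 0.001]), (0.58, [0.7258, -0.0769, 0.0]), (0.5, [0.5844, -0.0949, 0.0414])]
spanner [(0.66, [0.6122, -0.3229, -0.0055])]
caliper [(0.96, [0.645, 0.0973, 0.0008])]
screw_tray []
```

View pics/side0.png

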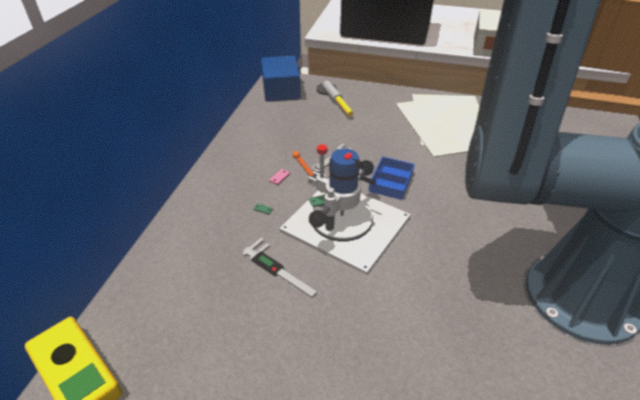

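View pics/top0.png

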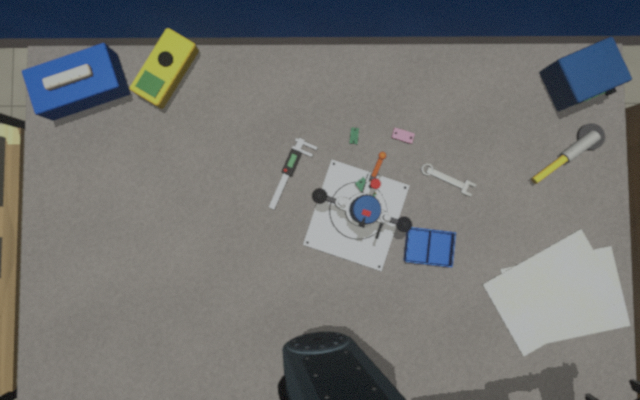

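The side view shows the router with the red rod head at about (322,149), the orange lever at (303,162) and the green plate under the rod at (317,201). The small pink plate at (280,176) and green plate at (263,209) are look-alikes. The top view has the head at (375,183) and the lever tip at (382,155). Next I refine the positions with depth.

```bash
python3 - <<'E'
import cv2,numpy as np
for c,(u0,u1,v0,v1) in {"side":(270,420,130,250),"top":(300,420,130,250)}.items():
    d=np.load(f"/tmp/{c}0.npz");im=d["img"];z=d["depth"];K=d["K"];T=d["world_from_camera"]
    cv2.imwrite(f"pics/{c}crop0.png",cv2.resize(im[v0:v1,u0:u1,::-1],None,fx=5,fy=4.8 if c=="top" else 4.9,interpolation=cv2.INTER_CUBIC))
    vv,uu=np.mgrid[0:400,0:640]
    P=np.stack([(uu-K[0,2])/K[0,0]*z,(vv-K[1,2])/K[1,1]*z,z,np.ones_like(z)],-1)@T.T
    hsv=cv2.cvtColor(im,cv2.COLOR_RGB2HSV);h,s,v=[hsv[...,i].astype(int) for i in range(3)]
    roi=(uu>=u0)&(uu<u1)&(vv>=v0)&(vv<v1)&(z>0)
    for n,m in {"red":((h<5)|(h>174))&(s>170)&(v>70),"orange":(h>=5)&(h<15)&(s>150)&(v>70),"green":(h>60)&(h<90)&(s>70)}.items():
        k,l,st,ce=cv2.connectedComponentsWithStats((m&roi).astype(np.uint8))
        for i in range(1,k):
            if st[i,4]>8:
                p=P[l==i][:,:3];print(c,n,st[i].tolist(),np.round(np.median(p,0),4),"min",np.round(np.percentile(p,5,axis=0),4),"max",np.round(np.percentile(p,95,axis=0),4))
E
```

```text
side red [318, 145, 8, 6, 36] [ 0.5831 -0.0966  0.2003] min [ 0.5762 -0.1058  0.1988] max [ 0.5897 -0.0903  0.2018]
side red [345, 154, 6, 4, 19] [ 0.5206 -0.0786  0.2046] min [ 0.5166 -0.0839  0.2032] max [ 0.5252 -0.073   0.2058]
side orange [293, 152, 20, 23, 105] [ 0.6328 -0.1153  0.1352] min [ 0.6122 -0.1216  0.1145] max [ 0.6531 -0.1074  0.1571]
side green [310, 197, 14, 8, 72] [ 0.5906 -0.0891  0.051 ] min [ 0.5789 -0.099   0.0487] max [ 0.6043 -0.0773  0.0528]
top orange [373, 153, 12, 23, 71] [ 0.6309 -0.1177  0.1338] min [ 0.6099 -0.1262  0.1136] max [ 0.6508 -0.1101  0.1571]
top green [350, 130, 8, 13, 79] [ 0.7221 -0.0755  0.0054] min [ 0.7059 -0.0816  0.0025] max [ 0.7375 -0.0678  0.0083]
top green [357, 179, 8, 12, 46] [ 0.5913 -0.0877  0.0491] min [ 0.5792 -0.0932  0.0461] max [ 0.6015 -0.0799  0.0519]
```

View pics/sidecrop0.png

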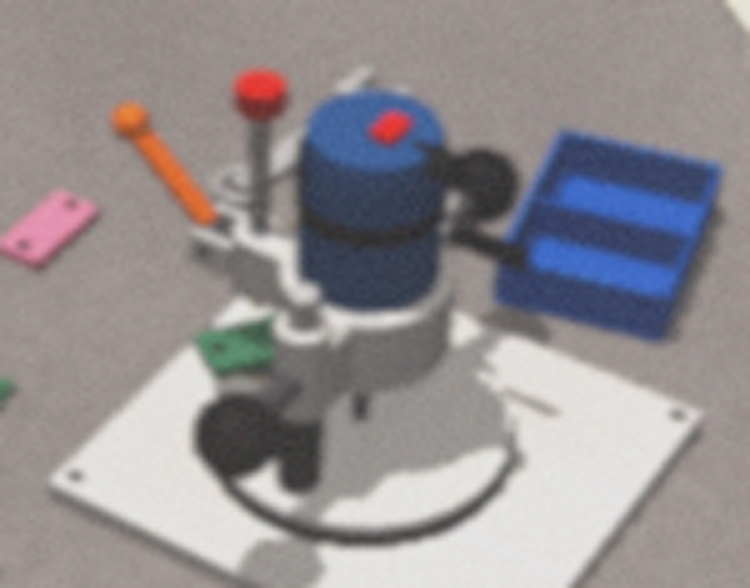

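View pics/topcrop0.png

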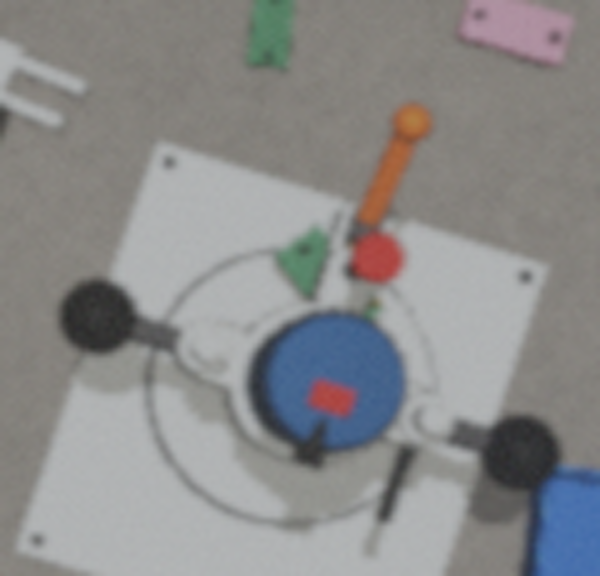

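```bash
cat > h.py <<'E'
from bench import *
import numpy as np
from scipy.spatial.transform import Rotation as Ro
def go(target):
    s=get_state();R=Ro.from_euler('xyz',s["tcp_rot"]).as_matrix()
    print("t",round(float(s["time"]),2),"pos",np.round(s["position"],4),"F",np.round(s["contact_force"],2),"w",round(float(s["gripper_width"]),2))
    print("axes xyz cols\n",np.round(R,3))
    print("delta cm",np.round(100*R.T@(np.array(target)-s["position"]),2))
E
python3 -c "
from h import *
go([0.5835,-0.1018,0.26])"
```

```text
t 0.8 pos [ 0.1665 -0.5504  0.2453] F [-0.4  -0.22 -0.92] w 1.0
axes xyz cols
 [[ 0.     0.957  0.29 ]
 [-0.     0.29  -0.957]
 [-1.    -0.     0.   ]]
delta cm [ -1.47  52.9  -30.86]
```

Request:
carry_out([
  [-0.5,2,-1.2],
  [-1.5,5.5,-3.2],
  [-1.5,9,-5.3],
  [-1.5,12.5,-7.3],
  [-1.5,16,-9.3],
  [-1.5,19.5,-11.4],
  [-1.5,23,-13.4],
  [-1.5,26.4,-15.4],
], claw=[0,0,0,0,0,0,0,0], spin=[3,8,13,18,23,28,32,34.5], newtons=40)

```text
time: 1.47
position: [0.3757, -0.3249, 0.2606]
tcp_rot: [1.038, 1.57, -0.845]
contact_force: [1.3, -0.5, 0.4]
gripper_width: 0.001
```

```bash
python3 -c "
from h import *
go([0.5835,-0.1018,0.26])"
```

```text
t 1.47 pos [ 0.3757 -0.3249  0.2606] F [ 1.34 -0.49  0.4 ] w 0.0
axes xyz cols
 [[ 0.001  0.952 -0.307]
 [-0.001 -0.307 -0.952]
 [-1.     0.001  0.   ]]
delta cm [  0.06  12.92 -27.61]
```

Request:
carry_out([
  [0,1.5,-3.2],
  [0,3.2,-6.8],
  [0,4.9,-10.4],
  [0,6.6,-14],
  [0,8.3,-17.6],
  [0,9.9,-21.2],
  [0,11.4,-24.5],
  [0,12.9,-27.6],
], claw=[0,0,0,0,0,0,0,0], spin=[0,0,0,0,0,0,0,0])

```text
time: 2.13
position: [0.5824, -0.1006, 0.2604]
tcp_rot: [1.816, 1.57, -0.062]
contact_force: [0.8, -1.0, 0.3]
gripper_width: 0.003
```

Request:
carry_out([
  [0,0,0],
  [0,0,0],
], claw=[0,0], spin=[0,0])

```text
time: 2.3
position: [0.582, -0.101, 0.26]
tcp_rot: [-1.525, 1.57, 2.882]
contact_force: [0.3, -0.5, 0.2]
gripper_width: 0.002
```

```bash
python3 -c "
from h import *
import cv2
go([0.5835,-0.1018,0.22])
for c,(u0,u1,v0,v1) in {'side':(240,400,70,210),'top':(300,420,130,250)}.items():
    d=camera(c);cv2.imwrite(f'pics/{c}1.png',cv2.resize(d['img'][v0:v1,u0:u1,::-1],None,fx=4,fy=4,interpolation=cv2.INTER_CUBIC))
"
```

```text
t 2.3 pos [ 0.582 -0.101  0.26 ] F [ 0.28 -0.49  0.2 ] w 0.0
axes xyz cols
 [[-0.     0.954 -0.3  ]
 [ 0.    -0.3   -0.954]
 [-1.    -0.     0.   ]]
delta cm [4.   0.17 0.03]
```

View pics/side1.png

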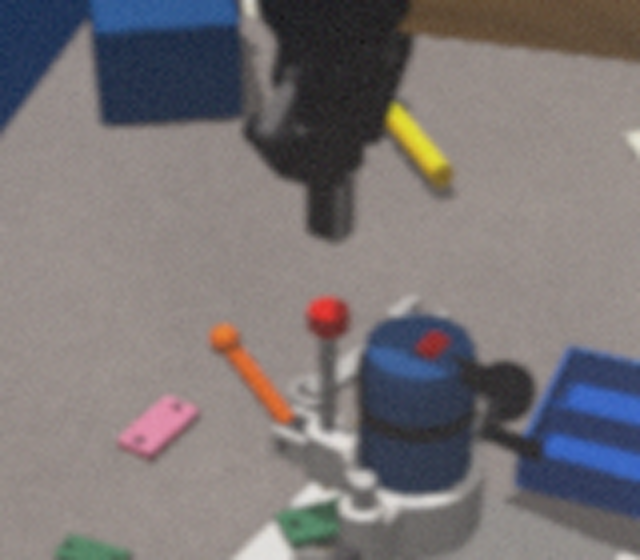

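Closed fingers are in line above the red head, at about (328,235) against (327,315) in the crop. Next I descend in small steps.

Request:
carry_out([
  [1,0.2,0],
  [2.2,0.2,0],
  [3.4,0.2,0],
  [4,0.2,0],
], claw=[0,0,0,0], spin=[0,0,0,0])

```text
time: 2.73
position: [0.5816, -0.1036, 0.2172]
tcp_rot: [-1.629, 1.567, 2.774]
contact_force: [0.0, 0.1, -0.8]
gripper_width: 0.001
```

Request:
carry_out([
  [0,0,0],
  [0.1,0,0],
  [0.2,0,0],
  [0.3,0,0],
  [0.4,0,0],
  [0.4,0,0],
], claw=[0,0,0,0,0,0], spin=[0,0,0,0,0,0])

```text
time: 3.23
position: [0.5833, -0.1033, 0.2165]
tcp_rot: [1.582, 1.57, -0.298]
contact_force: [0.3, -0.0, -0.4]
gripper_width: 0.003
```

Request:
carry_out([
  [0.1,0,0],
  [0.2,0,0],
  [0.3,0,0],
  [0.3,0,0],
  [0.3,0,0],
], claw=[0,0,0,0,0], spin=[0,0,0,0,0])

```text
time: 3.65
position: [0.5832, -0.1033, 0.2132]
tcp_rot: [-1.794, 1.571, 2.61]
contact_force: [0.1, -0.7, -0.1]
gripper_width: 0.0
```

Request:
carry_out([
  [0.1,0,0],
  [0.2,0,0],
  [0.3,0,0],
  [0.3,0,0],
], claw=[0,0,0,0], spin=[0,0,0,0])

```text
time: 3.98
position: [0.5832, -0.1033, 0.2103]
tcp_rot: [1.817, 1.571, -0.062]
contact_force: [-1.5, -0.5, 1.4]
gripper_width: 0.001
```

Request:
carry_out([
  [0.1,0,0],
  [0.2,0,0],
  [0.3,0,0],
  [0.3,0,0],
], claw=[0,0,0,0], spin=[0,0,0,0])

```text
time: 4.32
position: [0.5832, -0.1033, 0.2071]
tcp_rot: [2.294, 1.571, 0.415]
contact_force: [-1.0, -0.3, 1.2]
gripper_width: 0.0
```

```bash
cat >> h.py <<'E'
import cv2
def look(n,box=(270,390,110,220),c='side'):
    u0,u1,v0,v1=box
    F=[]
    d=camera(c);cv2.imwrite(f'pics/{n}.png',cv2.resize(d['img'][v0:v1,u0:u1,::-1],None,fx=5,fy=5,interpolation=cv2.INTER_CUBIC))
    s=get_state();print('F',np.round(s["contact_force"],2),'t',s['time'],'pos',np.round(s['position'],4))
    return d
E
python3 -c "
from h import *
look('side2')
print([(round(r['score'],2),np.round(r['point'],4)) for r in place_of('side','depth_rod')])
"
```

```text
F [ 0.56 -0.19  0.92] t 4.3667 pos [ 0.5832 -0.1033  0.2071]
[(0.7, array([ 0.5811, -0.1023,  0.1936]))]
```

View pics/side2.png

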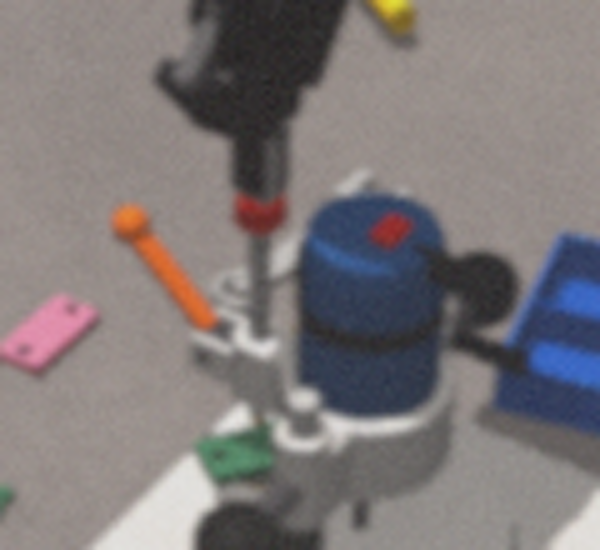

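Fingertips sit on the red head at (262,210) in the crop, and the rod has come down about 6 mm. Contact is expected with the rod top between 0.173 and 0.188 m.

Request:
carry_out([
  [0.05,0,0],
  [0.1,0,0],
  [0.15,0,0],
  [0.2,0,0],
  [0.25,0,0],
  [0.3,0,0],
], claw=[0,0,0,0,0,0], spin=[0,0,0,0,0,0])

```text
time: 4.92
position: [0.5832, -0.1033, 0.2043]
tcp_rot: [1.548, 1.571, -0.331]
contact_force: [-0.9, 0.2, 2.8]
gripper_width: 0.001
```

```bash
python3 -c "
from h import *
d=look('side3',(300,345,170,220))
im=d['img'][175:215,300:345,::-1];cv2.imwrite('pics/side3z.png',cv2.resize(im,None,fx=14,fy=14,interpolation=cv2.INTER_CUBIC))
"
```

```text
F [-0.69 -0.06  2.88] t 4.9667 pos [ 0.5832 -0.1033  0.2042]
```

View pics/side3z.png

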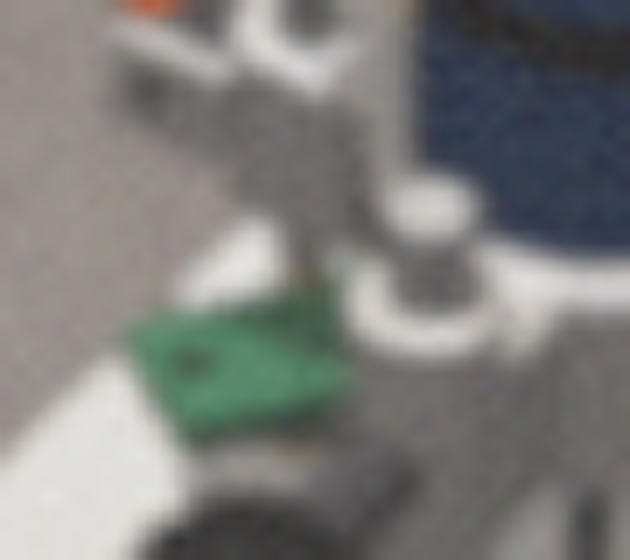

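The brass foot shows at about (305,270), near the plate's rear edge; the gap can't be judged from this. I'll go on by feel, 0.5 mm at a time.

Request:
carry_out([
  [0.05,0,0],
  [0.05,0,0],
], claw=[0,0], spin=[0,0])

```text
time: 5.13
position: [0.5832, -0.1033, 0.2037]
tcp_rot: [1.998, 1.571, 0.118]
contact_force: [-1.1, -0.1, 3.0]
gripper_width: 0.0
```

Request:
carry_out([
  [0.05,0,0],
  [0.05,0,0],
], claw=[0,0], spin=[0,0])

```text
time: 5.3
position: [0.5832, -0.1033, 0.2032]
tcp_rot: [1.962, 1.571, 0.083]
contact_force: [-0.2, 0.1, 1.5]
gripper_width: 0.003
```

Request:
carry_out([
  [0.05,0,0],
  [0.05,0,0],
], claw=[0,0], spin=[0,0])

```text
time: 5.47
position: [0.5832, -0.1033, 0.2027]
tcp_rot: [3.135, 1.571, 1.256]
contact_force: [-0.7, 0.2, 3.0]
gripper_width: 0.002
```

Request:
carry_out([
  [0.05,0,0],
  [0.05,0,0],
], claw=[0,0], spin=[0,0])

```text
time: 5.63
position: [0.5832, -0.1033, 0.2022]
tcp_rot: [1.775, 1.571, -0.104]
contact_force: [-0.3, -0.0, 1.8]
gripper_width: 0.0
```

Request:
carry_out([
  [0.05,0,0],
  [0.05,0,0],
], claw=[0,0], spin=[0,0])

```text
time: 5.8
position: [0.5832, -0.1033, 0.2017]
tcp_rot: [2.242, 1.571, 0.363]
contact_force: [0.0, 0.0, 2.7]
gripper_width: -0.002
```

Request:
carry_out([
  [0.05,0,0],
  [0.05,0,0],
], claw=[0,0], spin=[0,0])

```text
time: 5.97
position: [0.5832, -0.1033, 0.2012]
tcp_rot: [1.87, 1.571, -0.009]
contact_force: [-0.2, 0.1, 2.0]
gripper_width: -0.003
```

Request:
carry_out([
  [0.05,0,0],
  [0.05,0,0],
], claw=[0,0], spin=[0,0])

```text
time: 6.13
position: [0.5832, -0.1033, 0.2007]
tcp_rot: [-1.159, 1.571, -3.038]
contact_force: [0.4, 1.0, 1.3]
gripper_width: -0.001
```

Request:
carry_out([
  [0.05,0,0],
  [0.05,0,0],
], claw=[0,0], spin=[0,0])

```text
time: 6.3
position: [0.5832, -0.1033, 0.2002]
tcp_rot: [2.023, 1.571, 0.143]
contact_force: [0.2, 1.1, 2.0]
gripper_width: 0.003
```

Request:
carry_out([
  [0.05,0,0],
  [0.05,0,0],
], claw=[0,0], spin=[0,0])

```text
time: 6.47
position: [0.5832, -0.1033, 0.1997]
tcp_rot: [2.482, 1.571, 0.603]
contact_force: [0.4, 1.7, 2.4]
gripper_width: 0.001
```

Request:
carry_out([
  [0.05,0,0],
  [0.05,0,0],
], claw=[0,0], spin=[0,0])

```text
time: 6.63
position: [0.5832, -0.1033, 0.1992]
tcp_rot: [-1.575, 1.571, 2.829]
contact_force: [-0.1, 0.2, 3.0]
gripper_width: -0.001
```

Request:
carry_out([
  [0.05,0,0],
  [0.05,0,0],
], claw=[0,0], spin=[0,0])

```text
time: 6.8
position: [0.5832, -0.1033, 0.1987]
tcp_rot: [2.137, 1.571, 0.258]
contact_force: [-0.6, 0.4, 2.4]
gripper_width: -0.001
```

Request:
carry_out([
  [0.05,0,0],
  [0.05,0,0],
], claw=[0,0], spin=[0,0])

```text
time: 6.97
position: [0.5832, -0.1033, 0.1982]
tcp_rot: [-2.305, 1.571, 2.099]
contact_force: [-0.4, 1.8, 2.0]
gripper_width: 0.002
```

Request:
carry_out([
  [0.05,0,0],
  [0.05,0,0],
], claw=[0,0], spin=[0,0])

```text
time: 7.13
position: [0.5832, -0.1033, 0.1977]
tcp_rot: [-2.018, 1.571, 2.386]
contact_force: [0.4, 0.1, 2.5]
gripper_width: 0.002
```

Request:
carry_out([
  [0.05,0,0],
  [0.05,0,0],
], claw=[0,0], spin=[0,0])

```text
time: 7.3
position: [0.5832, -0.1033, 0.1972]
tcp_rot: [2.226, 1.571, 0.347]
contact_force: [0.6, -0.4, 3.4]
gripper_width: 0.002
```

Request:
carry_out([
  [0.05,0,0],
  [0.05,0,0],
], claw=[0,0], spin=[0,0])

```text
time: 7.47
position: [0.5832, -0.1033, 0.1967]
tcp_rot: [2.985, 1.571, 1.106]
contact_force: [-0.3, 1.2, 2.5]
gripper_width: 0.004
```

Request:
carry_out([
  [0.05,0,0],
  [0.05,0,0],
], claw=[0,0], spin=[0,0])

```text
time: 7.63
position: [0.5832, -0.1033, 0.1962]
tcp_rot: [2.196, 1.571, 0.316]
contact_force: [0.2, 0.1, 3.6]
gripper_width: -0.0
```

Request:
carry_out([
  [0.05,0,0],
  [0.05,0,0],
], claw=[0,0], spin=[0,0])

```text
time: 7.8
position: [0.5832, -0.1033, 0.1957]
tcp_rot: [2.493, 1.571, 0.613]
contact_force: [0.6, 0.5, 3.0]
gripper_width: -0.003
```

Request:
carry_out([
  [0.05,0,0],
  [0.05,0,0],
], claw=[0,0], spin=[0,0])

```text
time: 7.97
position: [0.5832, -0.1033, 0.1952]
tcp_rot: [1.684, 1.571, -0.195]
contact_force: [0.3, 0.8, 3.0]
gripper_width: 0.0
```

Request:
carry_out([
  [0.05,0,0],
  [0.05,0,0],
], claw=[0,0], spin=[0,0])

```text
time: 8.13
position: [0.5832, -0.1033, 0.1947]
tcp_rot: [1.746, 1.571, -0.133]
contact_force: [0.9, 0.3, 2.4]
gripper_width: -0.004
```

Request:
carry_out([
  [0.05,0,0],
  [0.05,0,0],
], claw=[0,0], spin=[0,0])

```text
time: 8.3
position: [0.5832, -0.1033, 0.1942]
tcp_rot: [2.52, 1.571, 0.64]
contact_force: [1.0, -0.1, 2.2]
gripper_width: -0.002
```

Request:
carry_out([
  [0.05,0,0],
  [0.05,0,0],
], claw=[0,0], spin=[0,0])

```text
time: 8.47
position: [0.5832, -0.1033, 0.1937]
tcp_rot: [1.715, 1.571, -0.164]
contact_force: [-0.1, 1.2, 2.1]
gripper_width: 0.004
```

Request:
carry_out([
  [0.05,0,0],
  [0.05,0,0],
], claw=[0,0], spin=[0,0])

```text
time: 8.63
position: [0.5832, -0.1033, 0.1932]
tcp_rot: [1.964, 1.571, 0.085]
contact_force: [0.2, 0.3, 1.9]
gripper_width: -0.0
```

Request:
carry_out([
  [0.05,0,0],
  [0.05,0,0],
], claw=[0,0], spin=[0,0])

```text
time: 8.8
position: [0.5832, -0.1033, 0.1928]
tcp_rot: [1.38, 1.571, -0.499]
contact_force: [-0.1, 0.1, 3.2]
gripper_width: 0.001
```

Request:
carry_out([
  [0.05,0,0],
  [0.05,0,0],
], claw=[0,0], spin=[0,0])

```text
time: 8.97
position: [0.5832, -0.1033, 0.1928]
tcp_rot: [1.319, 1.571, -0.561]
contact_force: [-1.1, 0.7, 4.8]
gripper_width: -0.0
```

It has stalled with rising force, so this is probably contact. I'll hold and read again.

Request:
carry_out([
  [0,0,0],
  [0,0,0],
], claw=[0,0], spin=[0,0])

```text
time: 9.13
position: [0.5832, -0.1033, 0.1928]
tcp_rot: [1.119, 1.571, -0.76]
contact_force: [-1.4, 0.8, 6.4]
gripper_width: -0.001
```

Request:
carry_out([
  [0,0,0],
  [0,0,0],
  [0,0,0],
], claw=[0,0,0], spin=[0,0,0])

```text
time: 9.38
position: [0.5832, -0.1033, 0.1928]
tcp_rot: [1.334, 1.571, -0.545]
contact_force: [-1.4, 0.8, 6.3]
gripper_width: -0.001
```

Request:
carry_out([
  [0.02,0,0],
  [0.02,0,0],
  [0.02,0,0],
  [0.02,0,0],
  [0.02,0,0],
], claw=[0,0,0,0,0], spin=[0,0,0,0,0])

```text
time: 9.8
position: [0.5832, -0.1033, 0.1928]
tcp_rot: [1.158, 1.571, -0.721]
contact_force: [-1.7, 1.5, 7.7]
gripper_width: -0.003
```

```bash
python3 -c "
from h import *
look('side4')
print([(round(r['score'],2),np.round(r['point'],4)) for r in place_of('side','depth_rod')+place_of('side','cover_plate')])
"
```

```text
F [-1.79  0.68  7.48] t 9.85 pos [ 0.5833 -0.1033  0.1928]
[(0.52, array([ 0.4304, -0.2648, -0.0051])), (0.63, array([ 0.7277, -0.2023,  0.003 ])), (0.59, array([ 0.5797, -0.0979,  0.0416])), (0.53, array([ 0.7227, -0.0775, -0.0015]))]
```

View pics/side4.png

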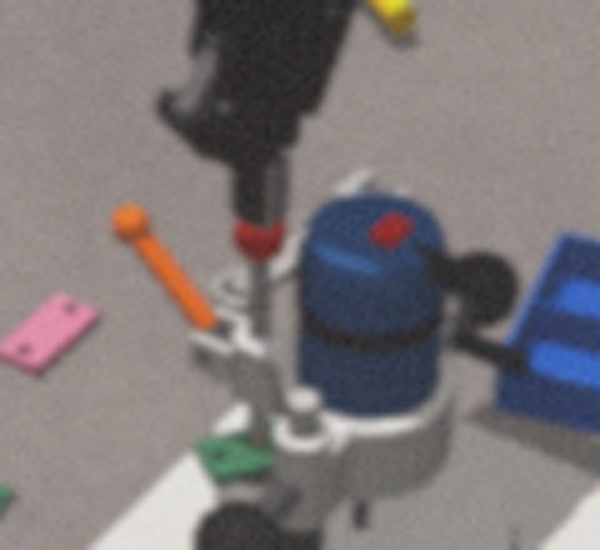

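The head has come down to about (260,238) with the foot reaching the plate and the lever still open. The body is clear of the motor. I hold it steady, then lift off gently.

Request:
carry_out([
  [0,0,0],
  [-0.05,0,0],
  [-0.1,0,0],
  [-0.2,0,0],
  [-0.5,0,0],
  [-1,0,0],
  [-1.8,0,0],
  [-2.2,0,0],
], claw=[0,0,0,0,0,0,0,0], spin=[0,0,0,0,0,0,0,0])

```text
time: 10.62
position: [0.5837, -0.1035, 0.2155]
tcp_rot: [1.485, 1.569, -0.394]
contact_force: [-0.3, 0.4, 0.5]
gripper_width: -0.003
```

```bash
python3 -c "
from h import *
look('side5')
print([(round(r['score'],2),np.round(r['point'],4)) for t in ('depth_rod','cover_plate','lever_tip') for r in place_of('side',t)])
go([0.650,-0.1230,0.20])
"
```

```text
F [1.14 0.03 0.36] t 10.6667 pos [ 0.5841 -0.1037  0.2163]
[(0.65, array([ 0.5811, -0.0986,  0.1791])), (0.55, array([ 0.4345, -0.2662, -0.0026])), (0.39, array([ 0.5266, -0.0824,  0.0007])), (0.66, array([ 0.7267, -0.2028,  0.0008])), (0.5, array([ 7.215e-01, -7.700e-02,  6.000e-04])), (0.44, array([ 0.5812, -0.102 ,  0.042 ])), (0.68, array([ 0.6483, -0.1224,  0.1483]))]
t 10.82 pos [ 0.5833 -0.1034  0.2144] F [ 0.4  -0.37 -0.92] w 0.0
axes xyz cols
 [[ 0.001  0.953 -0.303]
 [-0.    -0.303 -0.953]
 [-1.     0.001  0.   ]]
delta cm [ 1.45  6.95 -0.15]
```

View pics/side5.png

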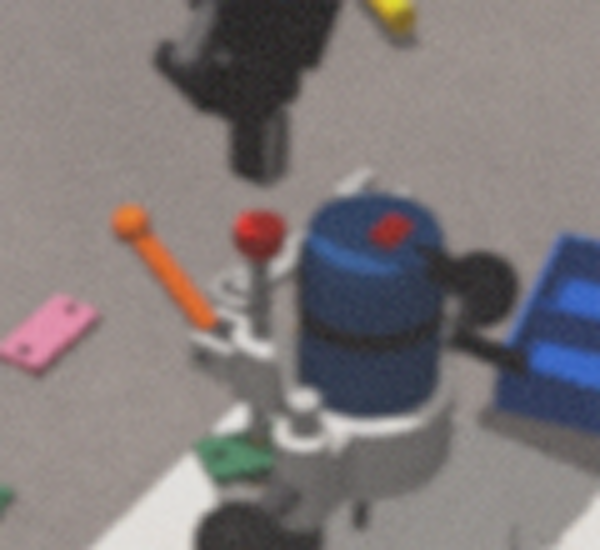

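The rod stayed down with its top at 0.179 and the plate hasn't moved. Now over the lever tip.

Request:
carry_out([
  [0,1.5,0],
  [0,3.5,0],
  [0,5.5,0],
  [0,7,-0.1],
  [0.6,7.2,-0.1],
  [1.5,7.2,-0.1],
  [2.4,7.2,-0.1],
  [2.9,7.2,-0.1],
], claw=[0,0,0,0,0,0,0,0], spin=[0,0,0,0,0,0,0,0])

```text
time: 11.48
position: [0.6503, -0.1235, 0.1824]
tcp_rot: [-1.615, 1.567, 2.789]
contact_force: [-0.5, -0.0, -0.8]
gripper_width: 0.001
```

Request:
carry_out([
  [0,0,0],
  [0,0,0],
], claw=[0,0], spin=[0,0])

```text
time: 11.65
position: [0.6512, -0.1238, 0.1843]
tcp_rot: [-1.617, 1.569, 2.788]
contact_force: [0.3, -0.8, 0.5]
gripper_width: -0.003
```

```bash
python3 -c "
from h import *
look('side6')
go([0.6487+.0191,-0.1224-.006,0.099+.009+.014])
"
```

```text
F [ 0.26  0.09 -0.16] t 11.7 pos [ 0.6517 -0.124   0.1851]
t 11.7 pos [ 0.6517 -0.124   0.1851] F [ 0.26  0.09 -0.16] w 0.0
axes xyz cols
 [[-0.     0.953 -0.303]
 [ 0.    -0.303 -0.953]
 [-1.    -0.     0.   ]]
delta cm [ 6.31  1.66 -0.07]
```

View pics/side6.png

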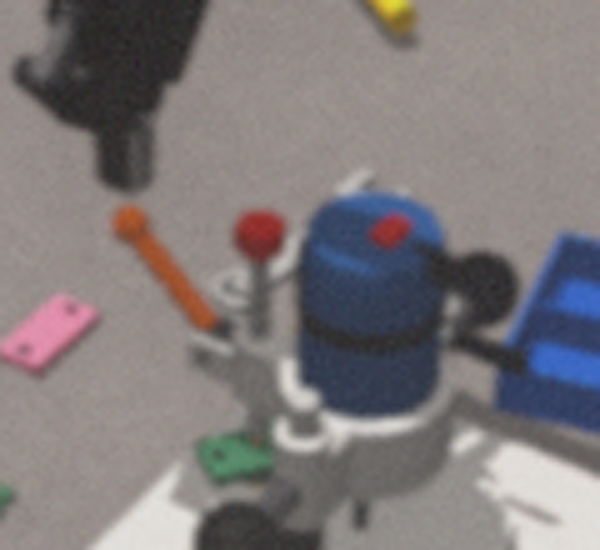

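Fingertips are above the lever tip, at about (125,185) over (130,222). I'll press along the arc.

Request:
carry_out([
  [0.5,0,0],
  [1.0,0,0],
  [1.3,0.1,0],
  [1.6,0.25,0],
  [1.9,0.4,0],
  [2.2,0.6,0],
  [2.5,0.75,0],
  [2.8,0.9,0],
], claw=[0,0,0,0,0,0,0,0], spin=[0,0,0,0,0,0,0,0])

```text
time: 12.37
position: [0.6629, -0.1279, 0.159]
tcp_rot: [1.523, 1.565, -0.357]
contact_force: [3.9, -1.3, 5.6]
gripper_width: 0.002
```

Request:
carry_out([
  [0.3,0.1,0],
  [0.6,0.25,0],
  [0.9,0.35,0],
  [1.2,0.45,0],
  [1.5,0.55,0],
  [1.8,0.6,0],
  [2.1,0.65,0],
  [2.4,0.7,0],
], claw=[0,0,0,0,0,0,0,0], spin=[0,0,0,0,0,0,0,0])

```text
time: 13.03
position: [0.6704, -0.1303, 0.1357]
tcp_rot: [1.519, 1.563, -0.361]
contact_force: [5.2, -1.5, 6.3]
gripper_width: -0.006
```

```bash
python3 -c "
from h import *
look('side7')
print([(round(r['score'],2),np.round(r['point'],4)) for t in ('depth_rod','cover_plate','lever_tip') for r in place_of('side',t)])
"
```

```text
F [ 3.32 -0.91  5.31] t 13.0833 pos [ 0.67   -0.1302  0.1348]
[(0.67, array([ 0.5817, -0.1024,  0.1765])), (0.51, array([ 0.5815, -0.1014,  0.0414])), (0.48, array([ 7.189e-01, -7.420e-02,  6.000e-04])), (0.44, array([ 0.727 , -0.2024,  0.0022])), (0.72, array([ 0.4327, -0.2638, -0.0049])), (0.51, array([ 0.6671, -0.1276,  0.1122]))]
```

View pics/side7.png

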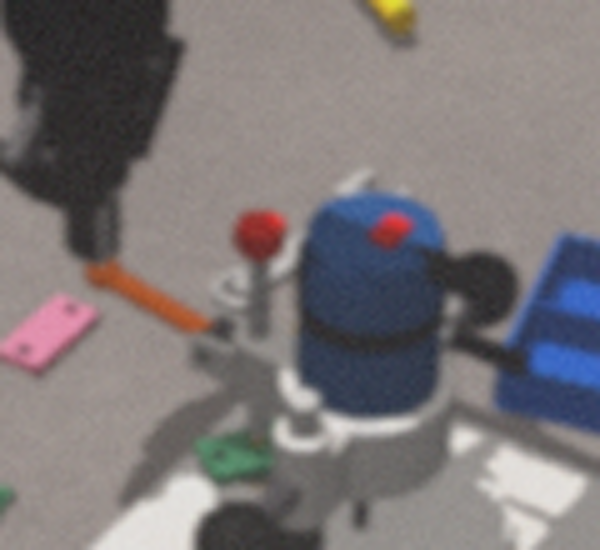

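Request:
carry_out([
  [0.3,0,0],
  [0.6,0,0],
  [0.9,0,0],
  [1.1,0,0],
  [1.2,0,0],
  [1.3,0,0],
], claw=[0,0,0,0,0,0], spin=[0,0,0,0,0,0])

```text
time: 13.73
position: [0.6696, -0.13, 0.1219]
tcp_rot: [1.531, 1.565, -0.349]
contact_force: [4.0, -0.1, 6.1]
gripper_width: 0.004
```

Request:
carry_out([
  [0.1,0,0],
  [0.1,0,0],
  [0.1,0,0],
], claw=[0,0,0], spin=[0,0,0])

```text
time: 13.98
position: [0.6697, -0.13, 0.1214]
tcp_rot: [1.52, 1.565, -0.359]
contact_force: [4.3, -1.3, 8.7]
gripper_width: -0.0
```

Request:
carry_out([
  [0.1,0,0],
  [0.2,0,0],
  [0.2,0,0],
  [0.2,0,0],
], claw=[0,0,0,0], spin=[0,0,0,0])

```text
time: 14.32
position: [0.6699, -0.1301, 0.121]
tcp_rot: [1.494, 1.564, -0.385]
contact_force: [-1.0, -0.7, 16.1]
gripper_width: -0.001
```

```bash
python3 -c "
from h import *
look('side8')
print([(round(r['score'],2),np.round(r['point'],4)) for t in ('depth_rod','cover_plate','lever_tip') for r in place_of('side',t)])
"
```

```text
F [-0.69 -0.14 14.68] t 14.3667 pos [ 0.6699 -0.1301  0.121 ]
[(0.49, array([ 0.5806, -0.1007,  0.1784])), (0.68, array([ 7.271e-01, -2.023e-01, -1.000e-04])), (0.67, array([ 0.7234, -0.0771, -0.0008])), (0.66, array([ 0.5809, -0.0986,  0.0416])), (0.5, array([ 0.6672, -0.1292,  0.0952]))]
```

View pics/side8.png

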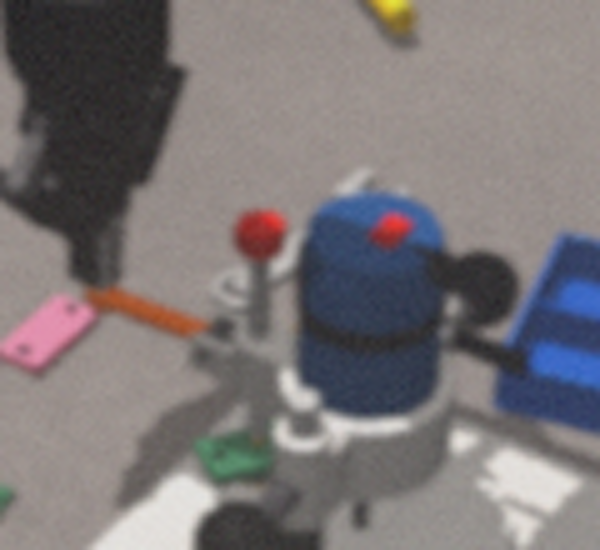

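The lever is at its end stop: 15 N with the motion stalled, tip height about 0.097 m. I back off and check.

Request:
carry_out([
  [-0.1,0,0],
  [-0.2,0,0],
  [-0.5,0,0],
  [-1.2,0,0],
  [-2.5,0,0],
  [-4.5,0,0],
  [-6.5,0,0],
  [-8,0,0],
], claw=[0,0,0,0,0,0,0,0], spin=[0,0,0,0,0,0,0,0])

```text
time: 15.18
position: [0.6675, -0.129, 0.1993]
tcp_rot: [1.499, 1.57, -0.38]
contact_force: [0.2, 0.7, 0.6]
gripper_width: 0.004
```

Request:
carry_out([
  [0,0,0],
  [0,0,0],
  [0,0,0],
  [0,0,0],
], claw=[0,0,0,0], spin=[0,0,0,0])

```text
time: 15.52
position: [0.6664, -0.1287, 0.1953]
tcp_rot: [-1.629, 1.568, 2.775]
contact_force: [-0.3, -0.7, 0.1]
gripper_width: 0.001
```

```bash
python3 -c "
from h import *
look('side9')
for t in ('depth_rod','cover_plate','lever_tip','spanner','caliper','screw_tray'): print(t,[(round(r['score'],2),np.round(r['point'],4)) for r in place_of('side',t)])
"
```

```text
F [-0.94 -1.36  0.15] t 15.5667 pos [ 0.6665 -0.1287  0.1953]
depth_rod [(0.66, array([ 0.5819, -0.101 ,  0.1779]))]
cover_plate [(0.68, array([ 0.7223, -0.0757,  0.0014])), (0.62, array([ 0.5834, -0.1015,  0.0414])), (0.59, array([ 0.7271, -0.2021,  0.0013]))]
lever_tip [(0.62, array([ 0.667 , -0.1287,  0.0947]))]
spanner [(0.63, array([ 0.6068, -0.3205, -0.0027]))]
caliper [(0.83, array([0.644 , 0.0983, 0.0039]))]
screw_tray [(0.6, array([ 4.331e-01, -2.649e-01,  1.000e-04]))]
```

View pics/side9.png

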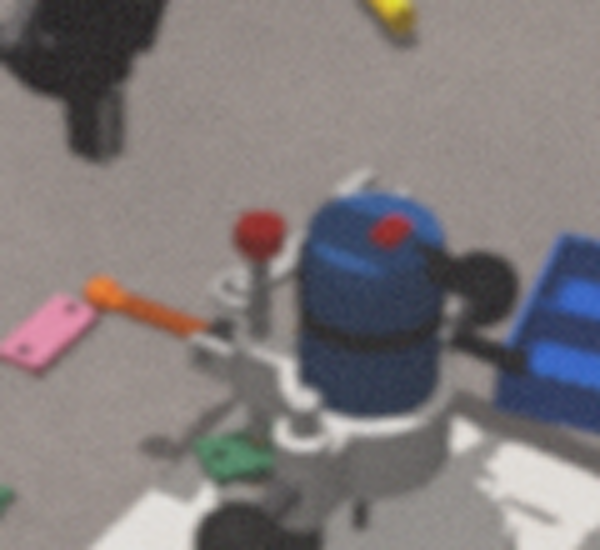

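The lever stays level and locked at (103,293), the rod is down and the plate and bystanders are unmoved. I hand it in.

```bash
python3 -c "
from bench import *
print(sign_off())"
```

```text
the job is handed in; nothing more can be done
None
```

I lowered the depth rod by feel onto the green plate, locked it with the cam lever, and handed the job in at about 15.6 s. The hand-in gives no verdict.

- **Touching the plate:** I used closed fingers and 0.5 mm steps. The rod stopped with its top at about 0.179 m. The most force I read at the wrist was 7.7 N; taking off the 3 N it takes to move the rod, that is about 4 to 5 N on the plate. I held it there for over 0.3 s with the lever open.
- **Locking:** I pressed the lever along its arc until it stopped moving at about 15 N. It stayed there after I let go, with its tip at about 0.095 to 0.099 m high, which fits the locked position.

In the last picture the rod was still down (0.178 m). The plate, spanner, caliper and tray were where they started, within the networks' error of a few millimetres.

I could not measure the contact force left on the plate after letting go. I only infer that the foot still touches it, because the rod did not move when I released it. The networks sometimes offered other things as the rod or the plate, and I set those aside by checking positions and pictures.

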